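# Lock the test jig and hold a sensor module against its sprung stop

## Task

First turn the jig's lock collar clockwise by its upright knob until its arm lies over the locked mark, and only then set the aluminium sensor module flat and square on the jig's bed, centred, its black connector nose towards the sprung stop. Push the module against the stop with about 12 newtons, which brings the stop's front face to the two dark lines on the bed, never ramming it, and finish while still gripping the module and holding that steady push, so that a colleague can screw it down. Leave everything else on the bench where it is.

Things in the scene. Friction and masses are not known exactly. Their poses are not given: they have to be found in the camera images.
- jig: Test jig fixed to the bench; sizes in mm. Steel bed 240 (x) x 130 (y) x 12 high, with an ear of the same thickness on its +y side (x -95 to 35, y 65 to 205) carrying the lock collar. Origin: centre of the bed's underside; x points along the bed to the stop, y to the ear, z up. The spring housing, 32 x 110 x 55 high, stands on the bed's far end (x 88 to 120)
- jig_bed (a point): Centre of the bed's top surface, 12 mm above the jig's origin, axes as the jig's. Two dark lines across the bed at x = 62 mm, either side of the stop (|y| 32 to 58), mark where the stop's front face is when pushed with 12 N
- stop (a joint): Travel of the sprung stop in m: 0 at rest (front face at jig x = 45 mm), growing as it is pushed along the jig's +x, to 0.030 at its hard end. Spring of 700 N/m without preload, so 12 N is 0.017; the spring pushes the module back if it is let go
- stop_front (a point): Middle of the front face of the stop's steel plate, 20 mm above the bed; moves with it; axes as the jig's. The plate is 8 mm thick, 60 wide, its underside 2 and its top 45 above the bed. The module's nose is pushed against this face
- collar (a joint): Angle of the lock collar in rad, growing clockwise seen from above. At 0 its arm points along the jig's -x from the collar's axis; it starts between 0 and 0.45; the locked mark (a dark radial line on the ear) is at 1.30; it can be turned past it, to 1.75. It stays where it is left (friction 0.08 N m)
- collar_axis (a point): On the collar's upright axis (jig x -30, y 135), 52 above the jig's underside. The collar ring is 56 across, its top 30 above the bench; the centre post is 28 across, its top 42 above the bench. Sizes in mm
- collar_knob (a point): Centre of the top of the collar's knob: an upright black round post 14 in diameter, 55 from the collar's axis, its top 70 above the bench, standing 40 clear of the collar's arm (arm top 30 above the bench). Sizes in mm
- module: The sensor module, loose: a plain aluminium case 90 (x) x 50 (y) x 40 high, 0.28 to 0.44 kg, with a black connector nose 12 long, 30 wide, 20 high in the middle of its +x end. Origin: centre of the case's underside; x points to the nose. It starts on the bench to the right of the jig (-y), nose turned roughly away from the robot. Sizes in mm
- module_nose (a point): Centre of the end face of the module's nose, 57 ahead of the module's origin and 20 above its underside. Sizes in mm
- phone: Bystander: a black phone, 150 x 72 x 9, lying flat. Origin: centre of its underside. Sizes in mm
- screwdriver: Bystander: a screwdriver 190 long, lying. Origin in its underside. Sizes in mm
- small_case: Bystander: a smaller aluminium case, 60 x 40 x 28, with a round black stub 16 in diameter on one end. Not the module. Origin: centre of its underside. Sizes in mm
- thumbscrew: Bystander: a brass thumbscrew, 22 across and 24 high, standing head down on the jig bed's corner nearest the robot on the right (jig x -103, y -45). Origin: centre of its underside. Sizes in mm
- spray: Bystander: a white spray can, 52 across and 160 high, upright. Origin: centre of its underside. Sizes in mm
- mug: Bystander: a white mug, 80 across and 90 high, handle at its side. Origin: centre of its underside. Sizes in mm
- tray: Bystander: an open grey tray, 100 x 140 x 35. Origin: centre of its underside. Sizes in mm
There are look-alikes about, which are no part of the job. What is shaped like the module but blue or yellow is not meant.

How it is judged:
By the outcome, as a careful person would: the job done as asked, in the order asked, and still so for the second after the job is handed in, while the arm keeps its last pose, push and grip.
It also fails if it takes over 67 s, if anything falls off the work surface, if the arm or the gripper's body presses on something with over 40 N, if the wrist force passes 120 N, or if a joint passes its speed limit or range.

## Robot

A 6-joint arm with a two-finger parallel gripper is mounted at the origin on the work surface. World frame = base frame: x ahead of the robot, y to its left, z up, the work surface at z = 0. Lengths are in m, angles in degrees, forces in N, time in s.
With the tool pointing down it reaches from about 0.4 to 0.825 m from the base axis. Payload 7 kg.
Tool frame: the origin (TCP) lies midway between the tips of the shut fingers; the grasp point (between the pads) lies 19 mm behind it; x points along the fingers, z is the direction in which the jaws open and shut, and the axes are right-handed (so a half turn about x gives the same grasp; the last joint's range is limited). The gripper opens to 88 mm and grips with 3 to 60 N. Pads are 19 mm wide; open, the fingers measure 130 mm over their backs; the gripper's body (78 mm by 193 mm) begins 47 mm behind the grasp point.
Start: joints at [84.803, 20.546, 0.682, 0, -70.136, -16.507], TCP at [0.25, 0.627, 0.227] pointing down, gripper open.
Joint ranges: [-176.03, 176.03], [-82.01, 121.73], [-58.28, 71.71], [-173.87, 95.51], [-174.79, -0.11], [-173.66, 173.66]. Speed limits (degrees/s): [136.94, 136.94, 172.46, 180, 180, 180].

## Interface

Orientations are given as [roll, pitch, yaw] about the fixed x, y, z axes, in that order (R = Rz(yaw) Ry(pitch) Rx(roll)).
In Python, from plant import ctrl gives the robot as it stands. The module is installed in compiled form; this text tells all that it offers.
- The arm moves only by the tool servo_tool, never from a script. Its argument "deltas" is a list of rows, each a list of 3 entries, a list of its own where there are three numbers: the turn, a rotation vector about the tool's x, y, z in degrees, then the shift along the tool's x, y, z in cm, then the finger opening in cm, from 0 to 8.76. A call has 1 to 5 rows; each row is the pose to reach, as a shift and turn from the pose measured when the call began, along the tool's axes at that moment; what a row does not reach only later rows make up. A row lasts 1/10 s, in which the tool goes at most 50 mm and 8.59 degrees, less where a joint would pass 70% of its speed; a pose out of reach is approached as far as the arm can. A call with a gripper value outside its range is refused whole. The fingers move at their own pace and stop on an object; the grip force is fixed at half the most. Time passes only in rows, so rows that repeat a pose let the fingers close. It gives the time, the measured TCP pose, the force and the opening at its end, in the units of the state.
- ctrl.get_obs(): the state, without advancing time (a new reading comes with each control period).
- ctrl.snapshot(name): name is "scene" or "top" or "wrist"; returns a dict with "image" (480x640x3 uint8, red, green, blue), "vertical_fov" (degrees; the focal length in pixels is half the picture's height over the tangent of half this angle, whatever the lens; pixels are square), "cx", "cy" (the principal point, pixels), "k1" (the pictures are not rectified: a ray, as slopes to the right and down, at radius r is drawn at 1 + k1 r^2 times it, then the intrinsics apply), "rvec" (rotation vector, rad) and "tvec" (3), from world to camera coordinates, as OpenCV has them. Camera axes: x right, y down, z forward; pixel columns grow to the right and rows downward; lengths in m; the calibration is good to about 2 mm. A picture is of the moment at which its call begins. There is no depth.
- ctrl.close_job(): hands the job in, once; it reports no verdict.
The state is a dict: "clock": time; "joint_pos": joint angles; "qvel": joint speeds; "tau": joint torques, N m; "tool_pos": TCP position; "orientation": TCP orientation; "force": force on the tool from outside, world axes, zero at the start; "moment": the same for the moment, N m; "opening": finger opening in m.
Only numpy, scipy, OpenCV 4.12 (cv2) and the standard library are available. Lean on these libraries where they do the work, as an engineer would, in place of code of your own. Each camera call takes 0.05 s, during which the arm holds its last target. There are 200 camera calls.

## Working session

There is one attempt and no reset: what is moved stays moved. The work goes in short steps, Python scripts to look and compute and a tool call to move; the robot and the scene stay as the last step left them, time stands still between calls to the robot, and variables do not carry over. Pictures are saved under pics/ and viewed, on a budget of 10 in all, crops included, one or two more only if the job needs it, and the job is handed in when it is done.

Besides the shell and the picture viewer there is one more tool, called after ">>>" as name(argument=value, ...), one argument or row to a line, values as JSON. servo_tool: Moves the arm, as the interface text tells. Its arguments: {"type":"object","properties":{"deltas":{"type":"array","items":{"type":"array"}}},"required":["deltas"]}

```bash
mkdir -p pics; cat > h.py <<'E'
import numpy as np, cv2
from plant import ctrl
from scipy.spatial.transform import Rotation as R
def snap(n,f):
    s=ctrl.snapshot(n); cv2.imwrite(f,s["image"][:,:,::-1]); s.pop("image"); np.save(f[:-4]+".npy",s,allow_pickle=True); return s
def load(f): return np.load(f[:-4]+".npy",allow_pickle=True).item()
def ray(s,u,v):
    f=240/np.tan(np.radians(s["vertical_fov"])/2)
    d=np.array([(u-s["cx"])/f,(v-s["cy"])/f]); p=d.copy()
    for _ in range(30): p=d/(1+s["k1"]*(p@p))
    Rm=cv2.Rodrigues(np.array(s["rvec"],float))[0]; c=-Rm.T@np.array(s["tvec"],float)
    return c,Rm.T@np.array([p[0],p[1],1])
def at(s,u,v,z):
    c,d=ray(s,u,v); return c+d*(z-c[2])/d[2]
def proj(s,P):
    f=240/np.tan(np.radians(s["vertical_fov"])/2)
    Rm=cv2.Rodrigues(np.array(s["rvec"],float))[0]; q=Rm@np.array(P,float)+np.array(s["tvec"],float)
    p=q[:2]/q[2]; p=p*(1+s["k1"]*(p@p)); return p*f+[s["cx"],s["cy"]]
def crop(f,x0,y0,x1,y1,k,o):
    cv2.imwrite(o,cv2.resize(cv2.imread(f)[y0:y1,x0:x1],None,fx=k,fy=k,interpolation=cv2.INTER_CUBIC))
E
python3 - <<'E'
from h import *
for n in("scene","top","wrist"):
    s=snap(n,f"pics/{n}0.png"); c,d=ray(s,320,240); print(n,s["vertical_fov"],s["k1"],c,d)
a=cv2.imread("pics/scene0.png")
print(ctrl.get_obs())
E
```

```text
scene 52.328459899401615 0.0441885374668207 [ 1.03108253 -0.48095264  0.81485462] [-0.49943596  0.50355862 -0.70530954]
top 52.03415045699131 -0.04472191449087668 [0.44356824 0.00529018 1.36313642] [ 0.07661495 -0.02289286 -0.99689489]
wrist 59.854746799787655 -0.08724764835447377 [0.32678647 0.59495109 0.38364887] [-0.28324372  0.10693198 -0.95307672]
{'clock': 0.15, 'joint_pos': array([ 8.48028975e+01,  2.05834814e+01,  6.44830718e-01, -1.54169931e-02,
       -7.01358653e+01, -1.65075206e+01]), 'qvel': array([ 8.02814310e-02, -1.37153230e-01,  1.77502553e-01,  1.52246214e-01,
        6.25557433e-05,  5.06321928e-02]), 'tau': array([ 1.02805636e-03, -5.83273137e+01,  2.93296033e+01,  7.00118333e+00,
        8.87559028e-03, -1.07522785e-04]), 'tool_pos': array([0.24950547, 0.62678331, 0.22581125]), 'orientation': array([   5.50135816,   89.92408711, -106.20851289]), 'force': array([-0.18035546, -0.00471511, -0.61347942]), 'moment': array([-0.04308542,  0.03561563, -0.00952682]), 'opening': 0.0874793257552818}
```

View pics/top0.png

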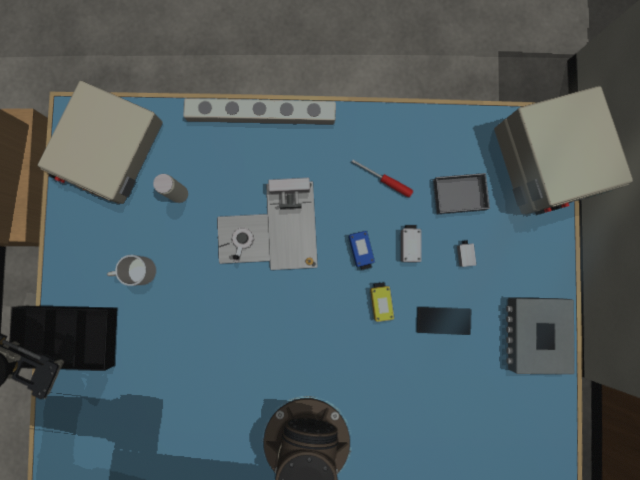

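View pics/scene0.png

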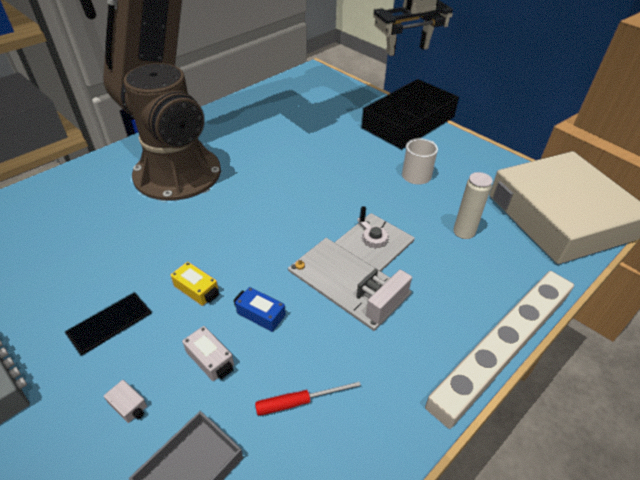

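The top view shows the jig at about (290,225), with the collar at (242,239) and its knob at (236,257). The silver module is at (411,244) with its nose at (411,229). The blue and yellow look-alikes and the small case are separate. Next I'll take an enlarged crop.

```bash
python3 - <<'E'
from h import *
a=cv2.imread("pics/top0.png"); 
j=a[172:280,213:323]; m=a[192:300,392:432]
cv2.imwrite("pics/c1.png",cv2.resize(np.hstack([j,m]),None,fx=5.3,fy=5.3,interpolation=cv2.INTER_CUBIC))
E
```

```text
(no output)
```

View pics/c1.png

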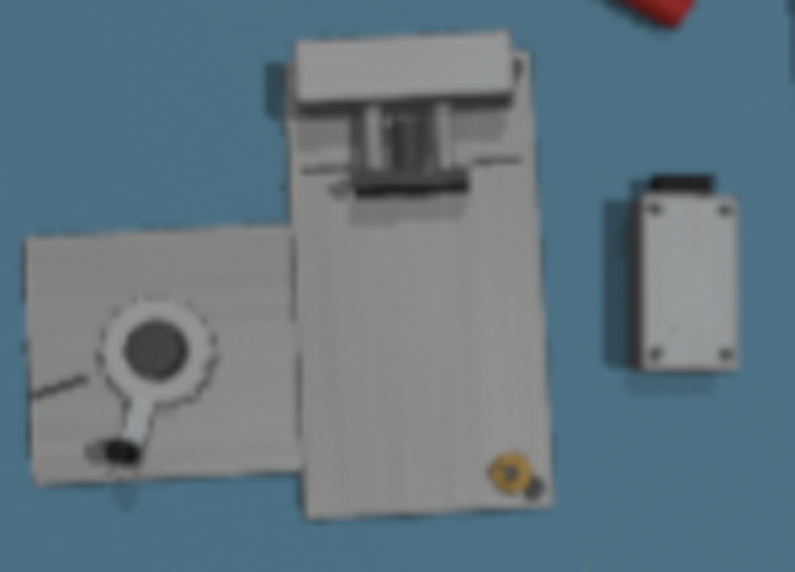

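The crop shows the bed corners at about (305,518), (551,505) and (530,52), and the ear corners at (25,238) and (35,485). The dark lines end at (302,170) and (521,159). The module's top face spans roughly (642,198) to (738,370), and the knob is at about (122,452).

```bash
cat >> h.py <<'E'
from scipy.optimize import least_squares
def fit(s,obj,px,x0):
    obj=np.array(obj,float)/1000
    def T(p): 
        c,n=np.cos(p[2]),np.sin(p[2]); return np.c_[p[0]+c*obj[:,0]-n*obj[:,1],p[1]+n*obj[:,0]+c*obj[:,1],obj[:,2]]
    f=lambda p:np.concatenate([proj(s,q)-u for q,u in zip(T(p),px)])
    r=least_squares(f,x0); return r.x,np.abs(r.fun).reshape(-1,2).round(1).tolist()
def w(p,x,y,z=0):
    c,n=np.cos(p[2]),np.sin(p[2]); return np.array([p[0]+(c*x-n*y)/1e3,p[1]+(n*x+c*y)/1e3,z/1e3])
E
python3 - <<'E'
from h import *
s=load("pics/top0.png")
J=lambda x,y:np.array([213+(x+.5)/5.3-.5,172+(y+.5)/5.3-.5])
M=lambda x,y:J(x,y)+[392-213-110,192-172]
j,r=fit(s,[(-120,65,12),(-120,-65,12),(120,-65,12),(35,205,12),(-95,205,12),(62,58,12),(62,-58,12)],
 [J(305,518),J(551,505),J(530,52),J(25,238),J(35,485),J(302,170),J(521,159)],[.6,0.05,0])
print(j,np.degrees(j[2]),r)
m,r=fit(s,[(45,25,40),(45,-25,40),(-45,-25,40),(-45,25,40),(57,15,30),(57,-15,30)],[M(642,198),M(738,196),M(738,370),M(641,370),M(651,177),M(713,177)],[.6,-.2,0])
print(m,np.degrees(m[2]),r)
print("axis meas",at(s,*J(157,350),.042),"exp",w(j,-30,135))
B=lambda q:(q-[213,172]+.5)*5.3-.5
for a in(0,.1,.2,.3,.4):
    X=-30-55*np.cos(a);Y=135+55*np.sin(a)
    print(a,B(proj(s,w(j,X,Y,70))),B(proj(s,w(j,X,Y,30))),w(j,X,Y,70))
np.save("j.npy",j);np.save("m.npy",m)
E
```

```text
[0.58754147 0.05376934 0.07351838] 4.212292824195674 [[0.1, 0.3], [0.8, 0.2], [0.1, 0.5], [0.5, 0.3], [0.6, 0.1], [0.1, 0.1], [0.4, 0.0]]
[ 0.53630309 -0.27339252  0.01721384] 0.9862806144373697 [[0.5, 0.3], [0.3, 0.1], [0.2, 0.4], [0.1, 0.4], [0.7, 0.4], [0.1, 0.3]]
axis meas [0.5471211 0.1846171 0.042    ] exp [0.54770646 0.1862011  0.        ]
0 [151.02970807 454.54996325] [161.62804412 457.75443625] [0.49285503 0.18216123 0.07      ]
0.1 [139.95150813 454.57787877] [150.88045544 457.78163767] [0.49272574 0.18765742 0.07      ]
0.2 [128.93851276 453.49940852] [140.19568604 456.73544174] [0.49314581 0.19313906 0.07      ]
0.3 [118.10182806 451.32557903] [129.681498   454.62653232] [0.49411102 0.19855138 0.07      ]
0.4 [107.55072419 448.07856936] [119.44388032 451.47640714] [0.49561175 0.20384029 0.07      ]
```

```bash
cat >> h.py <<'E'
def Rj(a):  # tool x down, z (jaw) at world angle a deg
    z=np.array([np.cos(np.radians(a)),np.sin(np.radians(a)),0]); x=np.array([0,0,-1.]); return np.c_[x,np.cross(z,x),z]
def pose():
    o=ctrl.get_obs(); return np.array(o["tool_pos"]),R.from_euler("xyz",o["orientation"],degrees=True).as_matrix(),o
def jaw(M): return np.degrees(np.arctan2(M[1,2],M[0,2]))
def plan(calls,start=None):
    """calls: list of lists of (pos,jawdeg); prints deltas for each call"""
    if start is None: p,M,_=pose()
    else: p,M=start
    for c in calls:
        for q,a in c:
            T=Rj(a); d=R.from_matrix(M.T@T).as_rotvec(degrees=True); sh=M.T@(np.array(q)-p)*100
            print(d.round(1).tolist(),sh.round(2).tolist())
        p,M=np.array(q,float),T; print("--")
j=lambda:np.load("j.npy")
def knob(a): return w(j(),-30-55*np.cos(a),135+55*np.sin(a))
def kjaw(a): return np.degrees(j()[2]-a)+90
E
python3 - <<'E'
from h import *
p,M,o=pose(); print(jaw(M),M.round(2).tolist(),kjaw(.31),kjaw(1.3),knob(.31))
s=load("pics/top0.png"); print("spray top",at(s,165,184,.16),"mug",at(s,132,270,.05))
k=knob(.31)
k0=np.r_[k[:2],.15]; mid=(p+np.r_[k[:2],.226])/2
A=kjaw(.31)
print("J6 est"); 
plan([[(mid,(jaw(M)+A)/2)],[(np.r_[k[:2],.20],A)]])
plan([[(mid,(jaw(M)+A-180)/2)],[(np.r_[k[:2],.20],A-180)]])
E
```

```text
-111.7098758473573 [[-0.0, 0.93, -0.37], [-0.0, -0.37, -0.93], [-1.0, 0.0, 0.0]] 76.45060117514015 19.727779457188646 [0.4942372 0.1990867 0.       ]
spray top [0.66724553 0.3645898  0.16      ] mug [0.45359985 0.47585495 0.05      ]
J6 est
[-94.1, 0.1, 0.1] [0.01, 19.28, 15.34]
--
[-94.1, -0.0, -0.0] [2.59, -16.67, 18.14]
--
[-4.1, 0.1, -0.0] [0.01, 19.28, 15.34]
--
[-4.1, 0.0, 0.0] [2.59, 18.14, 16.67]
--
```

>>> servo_tool(
  deltas=[
    [[-1,0,0],[0,3.9,3.1],4],
    [[-2,0,0],[0,7.8,6.2],4],
    [[-3,0,0],[0,11.6,9.2],4],
    [[-4,0,0],[0,15.4,12.3],4],
    [[-4,0,0],[0,19.3,15.3],4],
  ],
)

```text
clock: 0.65
tool_pos: [0.3726, 0.4113, 0.2259]
orientation: [-1.6, 89.9, -109.2]
force: [1.4, 0.5, 0.3]
opening: 0.0533
```

>>> servo_tool(
  deltas=[
    [[-1,0,0],[0,3.6,3.3],4],
    [[-2,0,0],[0.5,7.2,6.6],4],
    [[-3,0,0],[1,10.8,10],4],
    [[-4,0,0],[2,14.4,13.3],4],
    [[-4,0,0],[2.6,18.1,16.7],4],
  ],
)

```text
clock: 1.15
tool_pos: [0.4944, 0.1959, 0.1998]
orientation: [-16.7, 89.9, -120.3]
force: [0.0, -0.5, 0.1]
opening: 0.0398
```

```bash
python3 - <<'E'
from h import *
snap("wrist","pics/w1.png")
s=load("pics/w1.png")
a=cv2.imread("pics/w1.png")
for t in(.2,.3,.4): print(t,proj(s,np.r_[knob(t)[:2],.07]))
print("axis",proj(s,w(j(),-30,135,42)),"lines",proj(s,w(j(),62,58,12)))
p,M,o=pose(); print(p,jaw(M),o["joint_pos"],o["force"],o["opening"])
for t in(.31,): plan([[(np.r_[knob(t)[:2],.10],kjaw(t)-180)],[(np.r_[knob(t)[:2],.038],kjaw(t)-180)]])
E
```

```text
0.2 [320.48186574 230.13768464]
0.3 [312.84949994 230.5842849 ]
0.4 [305.2075293  230.29787999]
axis [312.22662621 149.28467954] lines [372.1193237   -1.87232939]
[0.4960854  0.19051812 0.19875219] -103.79672135435523 [ 42.22035952   8.35999986 -19.61328042   0.0805279  -62.27248923
  33.9451329 ] [ 1.69439587 -3.81751243 -0.36818508] 0.040027691773912605
[-0.2, 0.2, 0.1] [9.87, -0.37, -0.83]
--
[0.0, 0.0, 0.0] [6.2, 0.0, 0.0]
--
```

View pics/w1.png

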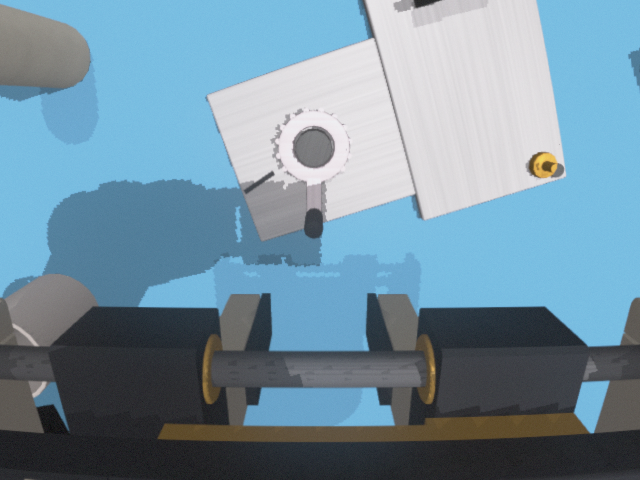

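The wrist view agrees with the fit. The knob top is at about (313,229), which gives an angle of about 0.30. The collar axis is at (314,148) against a predicted (312,149). I'll descend onto the knob.

>>> servo_tool(
  deltas=[
    [[0,0,0],[4,-0.4,-0.8],4],
    [[0,0,0],[8,-0.4,-0.8],4],
    [[0,0,0],[11,-0.4,-0.8],4],
    [[0,0,0],[11,-0.4,-0.8],4],
    [[0,0,0],[11,-0.4,-0.8],4],
  ],
)

```text
clock: 1.7
tool_pos: [0.4941, 0.1989, 0.0891]
orientation: [-15.9, 89.7, -119.7]
force: [0.5, 0.3, 0.9]
opening: 0.04
```

```bash
python3 - <<'E'
from h import *
p,M,o=pose(); print(p,jaw(M),o["force"])
plan([[(np.r_[knob(.3)[:2],.038],kjaw(.3)-180)]])
E
```

```text
[0.49406143 0.19887165 0.08912009] -103.77037454035347 [0.4999195  0.28822046 0.87674416]
[-0.8, 0.3, 0.1] [5.11, 0.02, 0.0]
--
```

>>> servo_tool(
  deltas=[
    [[-0.8,0.3,0],[3,0,0],4],
    [[-0.8,0.3,0],[5.1,0,0],4],
    [[-0.8,0.3,0],[5.1,0,0],2],
    [[-0.8,0.3,0],[5.1,0,0],1.2],
    [[-0.8,0.3,0],[5.1,0,0],1.2],
  ],
)

```text
clock: 2.2
tool_pos: [0.4951, 0.1997, 0.0402]
orientation: [166.7, 89.9, 63.7]
force: [0.2, -0.3, 0.9]
opening: 0.0214
```

>>> servo_tool(
  deltas=[
    [[0,0,0],[0,0,0],1.2],
    [[0,0,0],[0,0,0],1.2],
    [[0,0,0],[0,0,0],1.2],
    [[0,0,0],[0,0,0],1.2],
    [[0,0,0],[0,0,0],1.2],
  ],
)

```text
clock: 2.7
tool_pos: [0.4958, 0.2002, 0.0416]
orientation: [153.2, 89.8, 50.3]
force: [-2.3, -0.3, 8.1]
opening: 0.0133
```

```bash
python3 - <<'E'
from h import *
p,M,o=pose(); print(p,jaw(M),o["force"],o["moment"],o["opening"])
q=p-w(j(),-30,135); c=np.linalg.norm(q[:2]); print("radius",c,"angle",np.degrees(0)+((np.pi+j()[2]-np.arctan2(q[1],q[0]))))
for n in (np.linspace(.3,1.3,11)[1:],): 
    P=[(np.r_[knob(t)[:2],.038],kjaw(t)-180) for t in n]; plan([P[:5],P[5:]])
E
```

```text
[0.49576612 0.20019479 0.04161344] -102.91228865672859 [-2.28748506 -0.28121672  8.10024454] [-0.14316502  1.01697104 -0.0479417 ] 0.013280289911743319
radius 0.05379239927608563 angle 0.33668805813781555
[5.8, -0.2, -0.1] [0.36, -0.1, -0.35]
[11.5, -0.2, -0.1] [0.36, -0.01, -0.89]
[17.3, -0.2, -0.1] [0.37, 0.12, -1.43]
[23.0, -0.2, -0.1] [0.37, 0.31, -1.94]
[28.7, -0.2, -0.1] [0.37, 0.55, -2.44]
--
[5.7, 0.0, 0.0] [0.0, 0.03, -0.55]
[11.5, 0.0, 0.0] [0.0, 0.11, -1.09]
[17.2, 0.0, 0.0] [0.0, 0.25, -1.63]
[22.9, 0.0, 0.0] [0.0, 0.43, -2.14]
[28.6, 0.0, 0.0] [0.0, 0.67, -2.64]
--
```

>>> servo_tool(
  deltas=[
    [[5.8,0,0],[0,-0.1,-0.35],1.2],
    [[11.5,0,0],[0,0,-0.9],1.2],
    [[17.3,0,0],[0,0.12,-1.43],1.2],
    [[23,0,0],[0,0.31,-1.94],1.2],
    [[28.7,0,0],[0,0.55,-2.44],1.2],
  ],
)

```text
clock: 3.2
tool_pos: [0.5073, 0.2225, 0.0419]
orientation: [170.8, 89.7, 39.0]
force: [5.4, -4.0, -5.9]
opening: 0.0132
```

```bash
cat >> h.py <<'E'
def kst():
    p,M,o=pose(); print(p,jaw(M),o["force"].round(1),o["moment"].round(2),o["opening"])
    q=p-w(j(),-30,135); print("radius",np.linalg.norm(q[:2]),"angle",((np.pi+j()[2]-np.arctan2(q[1],q[0])))); return p
E
python3 - <<'E'
from h import *
p=kst()
P=[(np.r_[knob(t)[:2],p[2]],kjaw(t)-180) for t in (.92,1.04,1.17,1.3)]; plan([P])
E
```

```text
[0.5072939  0.22249908 0.04187725] -131.82818140494766 [ 5.4 -4.  -5.9] [-1.64 -2.01  0.1 ] 0.013209159199605693
radius 0.05432051821373509 angle 0.8053300918281114
[6.7, -0.3, -0.0] [0.0, -0.03, -0.63]
[13.5, -0.3, -0.0] [0.01, 0.09, -1.28]
[21.0, -0.3, 0.0] [0.01, 0.3, -1.96]
[28.4, -0.3, 0.0] [0.01, 0.6, -2.61]
--
```

>>> servo_tool(
  deltas=[
    [[6.7,-0.3,0],[0,-0.03,-0.63],1.2],
    [[13.5,-0.3,0],[0,0.09,-1.28],1.2],
    [[21,-0.3,0],[0,0.3,-1.96],1.2],
    [[28.4,-0.3,0],[0,0.6,-2.61],1.2],
    [[28.4,-0.3,0],[0,0.6,-2.61],1.2],
  ],
)

```text
clock: 3.7
tool_pos: [0.5299, 0.2377, 0.0419]
orientation: [23.5, 90.0, -136.9]
force: [3.2, -3.0, -3.6]
opening: 0.0132
```

```bash
python3 - <<'E'
from h import *
p=kst(); snap("wrist","pics/w2.png"); snap("top","pics/t2.png")
a=cv2.imread("pics/t2.png"); s=load("pics/w2.png")
print("mark ends guess",[proj(s,w(j(),-30-r*np.cos(1.3),135+r*np.sin(1.3),12)) for r in(32,70)])
P=[(np.r_[knob(1.3)[:2],p[2]],kjaw(1.3)-180)]; plan([P])
cv2.imwrite("pics/c2.png",np.vstack([cv2.imread("pics/w2.png")[0:330],cv2.resize(a[200:280,205:365],None,fx=4,fy=4)[:260]]))
E
```

```text
[0.5298576  0.23774543 0.04188135] -160.3421624498111 [ 3.2 -3.  -3.6] [-0.92 -1.31  0.04] 0.013162591716903272
radius 0.05454721858234605 angle 1.3109561433678572
mark ends guess [array([319.0186249 , 244.15196566]), array([319.04878884, 315.88755395])]
[0.2, 0.0, -0.0] [0.01, -0.05, 0.01]
--
```

View pics/c2.png

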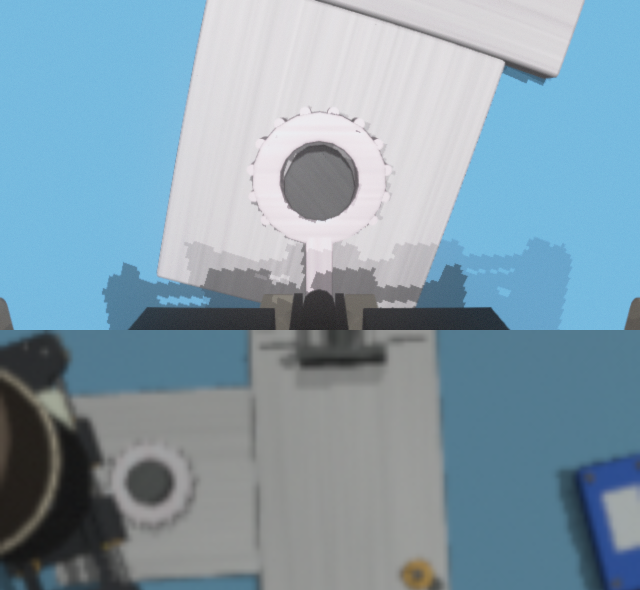

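The arm points over the mark position, with the axis at (319,182), the knob at (318,300) and an angle of about 1.31. I'll release the knob, rise, and look again from above.

>>> servo_tool(
  deltas=[
    [[0,0,0],[0,0,0],4],
    [[0,0,0],[0,0,0],4],
    [[0,0,0],[-3,0,0],4],
    [[0,0,0],[-7,0,0],4],
    [[0,0,0],[-11,0,0],6],
  ],
)

```text
clock: 4.3
tool_pos: [0.5289, 0.2376, 0.1533]
orientation: [6.6, 89.9, -153.3]
force: [0.9, 1.4, 0.6]
opening: 0.0432
```

>>> servo_tool(
  deltas=[
    [[0,0,0],[-4,0,0],7],
    [[0,0,0],[-6,0,0],8],
    [[0,0,0],[-6,0,0],8.7],
  ],
)

```text
clock: 4.6
tool_pos: [0.5302, 0.239, 0.2178]
orientation: [-158.8, 89.6, 41.4]
force: [1.3, 0.2, -0.1]
opening: 0.0661
```

```bash
python3 - <<'E'
from h import *
s=snap("wrist","pics/w3.png")
p,M,o=pose(); print(p,jaw(M),o["opening"],o["force"])
print("axis",proj(s,w(j(),-30,135,42)),[proj(s,np.r_[knob(t)[:2],.07]) for t in(1.2,1.3,1.4)],[proj(s,w(j(),-30-r*np.cos(1.3),135+r*np.sin(1.3),12)) for r in(34,70)])
m=np.load("m.npy"); A=np.degrees(m[2])-90; J=jaw(M)
t=np.r_[m[:2],.2]
f=lambda k:(p+(t-p)*k,J+(A-J)*k)
plan([[f(.13),f(.26),f(.39),f(.5)],[f(.61),f(.74),f(.87),f(1)]])
E
```

```text
[0.52921522 0.23842465 0.21542649] -159.8405267793573 0.07050572724953903 [-0.93153345  0.63766959 -1.10751386]
axis [321.60120814 145.88437639] [array([328.13521591, 222.47484975]), array([320.8993269 , 222.75364806]), array([313.67111224, 222.3350629 ])] [array([321.12882291, 182.16192279]), array([320.71595769, 221.74400532])]
[-9.2, -0.2, 0.1] [0.18, 6.28, 2.21]
[-18.4, -0.2, 0.1] [0.37, 12.56, 4.41]
[-27.6, -0.2, 0.1] [0.55, 18.83, 6.62]
[-35.4, -0.2, 0.1] [0.71, 24.15, 8.49]
--
[-7.8, 0.0, 0.0] [0.17, 3.25, 4.6]
[-17.0, 0.0, 0.0] [0.37, 7.08, 10.04]
[-26.2, 0.0, 0.0] [0.57, 10.92, 15.47]
[-35.4, 0.0, 0.0] [0.77, 14.76, 20.91]
--
```

View pics/w3.png

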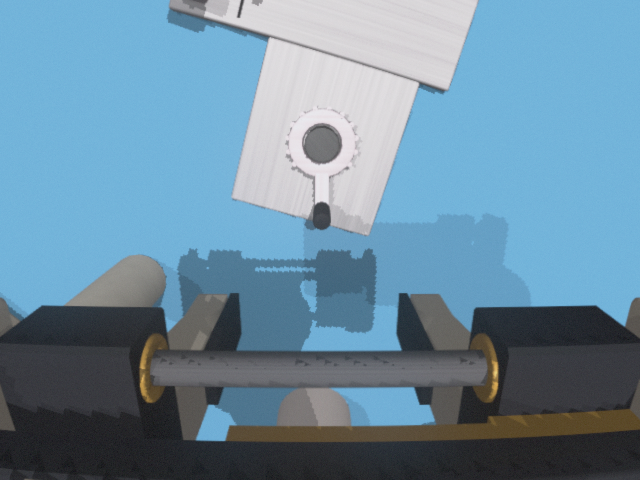

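The collar arm lies over the mark: the axis is at (322,144) and the knob at (321,217), and the mark is hidden under the arm. Now to the module.

>>> servo_tool(
  deltas=[
    [[-7,0,0],[0,4.8,1.7],8.7],
    [[-14,0,0],[0,9.6,3.4],8.7],
    [[-21,0,0],[0.5,14.4,5.1],8.7],
    [[-28,0,0],[0.7,19.2,6.8],8.7],
    [[-35.4,0,0],[0.7,24,8.5],8.7],
  ],
)

```text
clock: 5.15
tool_pos: [0.5308, -0.0131, 0.2065]
orientation: [-142.2, 89.9, 93.7]
force: [1.7, 0.0, 0.3]
opening: 0.0867
```

```bash
python3 - <<'E'
from h import *
p,M,o=pose(); print(p,jaw(M))
m=np.load("m.npy"); A=np.degrees(m[2])-90; J=jaw(M)
t=np.r_[m[:2],.2]
f=lambda k:(p+(t-p)*k,J+(A-J)*k)
plan([[f(.2),f(.4),f(.6),f(.8),f(1)]])
E
```

```text
[ 0.5307648  -0.01306297  0.20648881] -124.16839041172497
[-7.0, -0.1, 0.1] [0.12, 3.02, 4.25]
[-14.1, -0.1, 0.1] [0.23, 6.03, 8.49]
[-21.1, -0.1, 0.1] [0.35, 9.05, 12.74]
[-28.1, -0.1, 0.1] [0.47, 12.06, 16.98]
[-35.2, -0.1, 0.0] [0.59, 15.08, 21.23]
--
```

>>> servo_tool(
  deltas=[
    [[-8,0,0],[0.2,2.8,3.9],8.7],
    [[-16,0,0],[0.2,5.6,7.8],8.7],
    [[-24,0,0],[0.4,8.4,11.8],8.7],
    [[-32,0,0],[0.5,11.2,15.8],8.7],
    [[-35.2,0,0],[0.6,14,19.8],8.7],
  ],
)

```text
clock: 5.65
tool_pos: [0.5344, -0.2413, 0.1991]
orientation: [-155.8, 89.8, 115.6]
force: [1.5, 1.0, 0.3]
opening: 0.0872
```

>>> servo_tool(
  deltas=[
    [[0,0,0],[0,0.3,1.2],8.7],
    [[0,0,0],[0,0.3,1.2],8.7],
    [[0,0,0],[0,0.3,1.2],8.7],
  ],
)

```text
clock: 5.95
tool_pos: [0.537, -0.253, 0.1979]
orientation: [-140.2, 89.7, 131.2]
force: [-0.5, -0.3, 0.5]
opening: 0.0871
```

```bash
python3 - <<'E'
from h import *
s=snap("wrist","pics/w4.png")
p,M,o=pose(); print(p,jaw(M),o["joint_pos"].round(1))
m=np.load("m.npy")
for q in [(45,25,40),(45,-25,40),(-45,-25,40),(-45,25,40),(57,15,30),(57,-15,30)]: print(q,proj(s,w(m,*q)).round(1))
E
```

```text
[ 0.53723064 -0.25248992  0.19828849] -88.57438760296887 [ -6.5  14.2 -12.   -0.2 -63.9  98. ]
(45, 25, 40) [311.7 161.7]
(45, -25, 40) [378.1 162.3]
(-45, -25, 40) [372.6 273.3]
(-45, 25, 40) [311.4 272.8]
(57, 15, 30) [325.  144.4]
(57, -15, 30) [364.1 144.8]
```

View pics/w4.png

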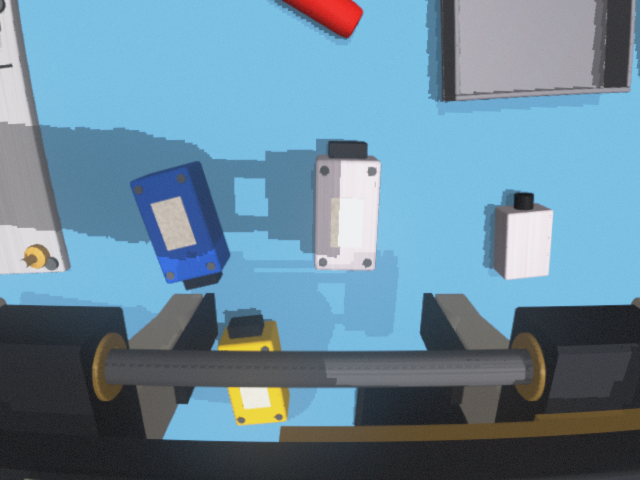

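The module's top corners are at (315,156), (379,156), (375,269) and (315,268), and its nose end is at (328,142) to (367,142). I'll refit its pose from these.

```bash
python3 - <<'E'
from h import *
s=load("pics/w4.png"); p,M,o=pose()
m,r=fit(s,[(45,25,40),(45,-25,40),(-45,-25,40),(-45,25,40),(57,15,30),(57,-15,30)],[(315,156),(379.5,156),(375,269),(315,268.5),(328,142),(367,142)],[.54,-.27,0])
print(m,np.degrees(m[2]),r,np.load("m.npy")); np.save("m2.npy",m)
A=np.degrees(m[2])-90; g=w(m,0,0)
plan([[(np.r_[g[:2],.08],A)],[(np.r_[g[:2],.009],A)]])
E
```

```text
[ 0.53972629 -0.27546202  0.02122841] 1.2162981024502604 [[0.7, 1.3], [1.4, 1.7], [0.7, 0.3], [0.7, 0.6], [0.4, 2.0], [0.3, 1.7]] [ 0.53630309 -0.27339252  0.01721384]
[0.2, -0.2, 0.2] [11.82, 0.22, 2.35]
--
[0.0, 0.0, 0.0] [7.1, 0.0, 0.0]
--
```

>>> servo_tool(
  deltas=[
    [[0,0,0],[4,0.1,2.35],8.7],
    [[0,0,0],[8,0.1,2.35],8.7],
    [[0,0,0],[11,0.1,2.35],8.7],
    [[0,0,0],[12,0.1,2.35],8.7],
    [[0,0,0],[12,0.1,2.35],8.7],
  ],
)

```text
clock: 6.5
tool_pos: [0.5379, -0.2743, 0.0772]
orientation: [-129.0, 89.6, 142.5]
force: [0.4, -0.3, 1.1]
opening: 0.0873
```

```bash
python3 - <<'E'
from h import *
p,M,o=pose(); print(p,jaw(M))
m=np.load("m2.npy"); A=np.degrees(m[2])-90
plan([[((.5385,-.275,.009),A)]])
E
```

```text
[ 0.53792726 -0.27434761  0.0772083 ] -88.48537895283339
[0.3, -0.2, 0.3] [6.82, 0.09, 0.1]
--
```

>>> servo_tool(
  deltas=[
    [[0,-0.2,0.3],[3,0.1,0.1],8.7],
    [[0,-0.2,0.3],[6,0.1,0.1],8.7],
    [[0,-0.2,0.3],[6.8,0.1,0.1],8.7],
    [[0,-0.2,0.3],[6.8,0.1,0.1],7],
    [[0,-0.2,0.3],[6.8,0.1,0.1],5.5],
  ],
)

```text
clock: 7.0
tool_pos: [0.5401, -0.2752, 0.0112]
orientation: [87.2, 89.9, -1.2]
force: [-0.3, 0.4, 0.1]
opening: 0.0761
```

>>> servo_tool(
  deltas=[
    [[0,0,0],[0,0,0],4.5],
    [[0,0,0],[0,0,0],4.5],
    [[0,0,0],[0,0,0],4.5],
    [[0,0,0],[0,0,0],4.5],
    [[0,0,0],[0,0,0],4.5],
  ],
)

```text
clock: 7.5
tool_pos: [0.5405, -0.2752, 0.012]
orientation: [84.6, 89.8, -3.8]
force: [-1.3, 1.9, 6.9]
opening: 0.0497
```

>>> servo_tool(
  deltas=[
    [[0,0,0],[-2,0,0],4.5],
    [[0,0,0],[-5,0,0],4.5],
    [[0,0,0],[-8,0,0],4.5],
    [[0,0,0],[-9,0,0],4.5],
    [[0,0,0],[-9,0,0],4.5],
  ],
)

```text
clock: 8.0
tool_pos: [0.5408, -0.2753, 0.1032]
orientation: [83.7, 89.7, -4.8]
force: [0.5, -0.4, -3.7]
opening: 0.0497
```

```bash
python3 - <<'E'
from h import *
p,M,o=pose(); print(p,jaw(M),o["force"],o["moment"],o["opening"],M.round(3).tolist())
t=w(j(),-20,0); A=np.degrees(j()[2])-90; print(t,A)
t[2]=.10
plan([[((p+t)/2,(jaw(M)+A)/2),(t,A)]])
E
```

```text
[ 0.54084666 -0.27532757  0.1031546 ] -88.43810970786164 [ 0.45293256 -0.39156123 -3.65910956] [-0.04982185 -0.03702638 -0.0160167 ] 0.04968841478698578 [[0.006, 1.0, 0.027], [-0.0, 0.027, -1.0], [-1.0, 0.006, 0.001]]
[0.56759549 0.0523003  0.        ] -85.78770717580433
[-1.3, 0.0, -0.3] [0.16, 1.78, -16.34]
[-2.7, 0.0, -0.3] [0.32, 3.57, -32.68]
--
```

Gripped. The weight reads 3.7 N (about 0.37 kg) and the opening 49.7 mm, which fits a 50 mm case. I'll carry it over to the bed.

>>> servo_tool(
  deltas=[
    [[-0.5,0,-0.3],[0,0.3,-4],4.5],
    [[-1,0,-0.3],[0,0.7,-8],4.5],
    [[-1.3,0,-0.3],[0,1.2,-12.5],4.5],
    [[-1.6,0,-0.3],[0,1.7,-17],4.5],
    [[-2,0,-0.3],[0,2.1,-21],4.5],
  ],
)

```text
clock: 8.5
tool_pos: [0.5547, -0.063, 0.101]
orientation: [-73.7, 89.9, -160.1]
force: [0.4, -0.8, -2.8]
opening: 0.0499
```

>>> servo_tool(
  deltas=[
    [[-0.3,0,0],[0,0.2,-4],4.5],
    [[-0.6,0,0],[0,0.5,-8],4.5],
    [[-0.7,0,0],[0,0.8,-11],4.5],
    [[-0.7,0,0],[0,0.8,-11.5],4.5],
    [[-0.7,0,0],[0,0.8,-11.5],4.5],
  ],
)

```text
clock: 9.0
tool_pos: [0.5544, 0.0529, 0.0991]
orientation: [-76.1, 89.7, -161.8]
force: [-1.1, -0.3, -3.6]
opening: 0.0499
```

```bash
python3 - <<'E'
from h import *
s=snap("wrist","pics/w5.png"); snap("top","pics/t5.png")
p,M,o=pose(); print(p,jaw(M),o["force"],M.round(3).tolist())
t=w(j(),-25,0); A=np.degrees(j()[2])-90
t[2]=.045; plan([[(t,A)]])
for q in[(62,58),(62,32),(62,-32),(62,-58),(120,-65),(-120,-65),(-120,65)]: print(q,proj(s,w(j(),*q,12)).round(1))
E
```

```text
[0.55467435 0.05150924 0.09967822] -85.76388341346612 [ 0.22461529  0.49843501 -2.75580308] [[-0.005, 0.997, 0.074], [-0.002, 0.074, -0.997], [-1.0, -0.005, 0.001]]
[0.0, 0.1, 0.3] [5.46, 0.82, 0.01]
--
(62, 58) [215.3  85.9]
(62, 32) [261.6  85.5]
(62, -32) [376.4  85.8]
(62, -58) [422.6  86.6]
(120, -65) [441.5 -25.2]
(-120, -65) [411.9 365.8]
(-120, 65) [224.4 365.5]
```

View pics/w5.png

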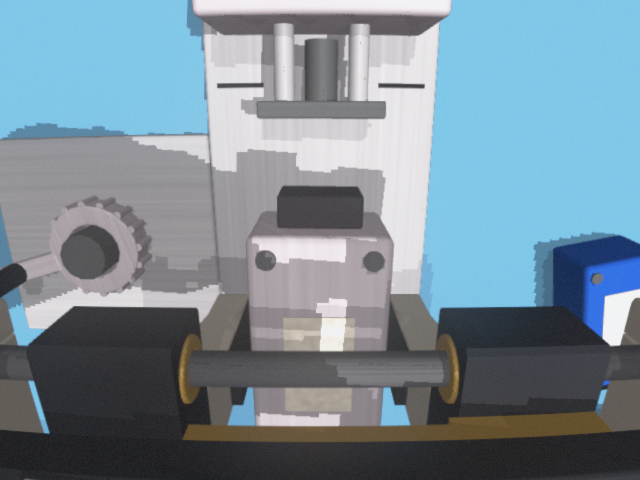

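The bed is clear ahead of the nose. The dark lines run (218,86)–(264,85) and (378,86)–(424,86), the stop plate spans x 258–385, and the nose's top edge is (279,187)–(362,187). I'll work out the module's offset relative to the jig in this same image.

```bash
python3 - <<'E'
from h import *
s=load("pics/w5.png"); p,M,o=pose()
jw,r=fit(s,[(62,58,12),(62,32,12),(62,-32,12),(62,-58,12),(45,30,57),(45,-30,57)],[(218,86),(264,85.3),(378,85.7),(424,86.3),(257.5,102.5+15),(385,117)],[.58,.05,.07])
jw2,r2=fit(s,[(62,58,12),(62,32,12),(62,-32,12),(62,-58,12)],[(218,86),(264,85.3),(378,85.7),(424,86.3)],[.58,.05,.07])
print(jw,np.degrees(jw[2]),r); print(jw2,np.degrees(jw2[2]),r2); print(j())
zb=p[2]-.012
def injig(P,J): 
    c,n=np.cos(J[2]),np.sin(J[2]); d=(P[:2]-J[:2])*1e3; return (c*d[0]+n*d[1],-n*d[0]+c*d[1])
for J in(jw2,j()):
  print("nose",[np.round(injig(at(s,u,187,zb+.03),J),1) for u in(279,362)],"screws",[np.round(injig(at(s,u,261,zb+.04),J),1) for u in(265,374)],"tcp",np.round(injig(p,J),1))
E
```

```text
[0.58804286 0.05260063 0.07566477] 4.3352718425527685 [[0.9, 0.6], [0.6, 0.5], [0.3, 0.8], [0.5, 0.7], [0.7, 0.8], [1.2, 1.5]]
[0.58769045 0.05254358 0.07485146] 4.2886729334268585 [[0.7, 0.0], [0.4, 0.1], [0.5, 0.0], [0.6, 0.1]]
[0.58754147 0.05376934 0.07351838]
nose [array([24.5, 14.8]), array([ 24.5, -13.1])] screws [array([ 1.7, 19.2]), array([  1.7, -16.9])] tcp [-33.    1.4]
nose [array([24.5, 13.6]), array([ 24.6, -14.3])] screws [array([ 1.7, 18. ]), array([  1.8, -18.1])] tcp [-32.9   0.2]
```

```bash
python3 - <<'E'
from h import *
J=np.array([.58765,.05265,.0746]); np.save("j.npy",J)
p,M,o=pose(); t=w(J,-24,0.2); A=np.degrees(J[2])-90
t[2]=.032; plan([[(t,A)]])
E
```

```text
[-0.0, 0.1, 0.3] [6.76, 0.93, 0.1]
--
```

>>> servo_tool(
  deltas=[
    [[0,0.1,0.3],[2,0.9,0.1],4.5],
    [[0,0.1,0.3],[4.5,0.9,0.1],4.5],
    [[0,0.1,0.3],[6,0.9,0.1],4.5],
    [[0,0.1,0.3],[6.6,0.9,0.1],4.5],
    [[0,0.1,0.3],[6.6,0.9,0.1],4.5],
  ],
)

```text
clock: 9.6
tool_pos: [0.5627, 0.0498, 0.0327]
orientation: [-76.9, 89.9, -162.8]
force: [0.0, -0.1, -3.5]
opening: 0.0501
```

```bash
cat >> h.py <<'E'
def js():
    p,M,o=pose(); J=j(); c,n=np.cos(J[2]),np.sin(J[2]); d=(p[:2]-J[:2])*1e3; F=o["force"]
    print("jig xyz",np.round([c*d[0]+n*d[1],-n*d[0]+c*d[1],p[2]*1e3],2),"jaw err",round(jaw(M)-np.degrees(J[2])+90,2),"F jig",np.round([c*F[0]+n*F[1],-n*F[0]+c*F[1],F[2]],2),"mom",o["moment"].round(2),"tilt",M[:2,0].round(4),"open",round(o["opening"],4),"t",o["clock"])
def go(x,y,z):
    J=j(); t=w(J,x,y); t[2]=z/1e3; plan([[(t,np.degrees(J[2])-90)]])
E
python3 -c "
from h import *
js(); go(-24,.2,24.5)"
```

```text
jig xyz [-25.08  -1.02  32.66] jaw err -0.12 F jig [ 0.02 -0.15 -3.53] mom [-0.1   0.03  0.02] tilt [-0.0016 -0.0005] open 0.0501 t 9.6
[-0.1, 0.0, 0.1] [0.82, 0.11, -0.12]
--
```

>>> servo_tool(
  deltas=[
    [[0,0,0.1],[0.3,0.1,-0.15],4.5],
    [[0,0,0.1],[0.6,0.1,-0.15],4.5],
    [[0,0,0.1],[0.8,0.1,-0.15],4.5],
    [[0,0,0.1],[0.8,0.1,-0.15],4.5],
  ],
)

```text
clock: 10.0
tool_pos: [0.5636, 0.0514, 0.0248]
orientation: [56.4, 90.0, -29.5]
force: [-0.2, 0.1, -3.4]
opening: 0.0499
```

```bash
python3 -c "
from h import *
js(); go(-24,.2,24)"
```

```text
jig xyz [-24.03   0.56  24.76] jaw err -0.11 F jig [-0.22  0.11 -3.36] mom [-0.   -0.03 -0.  ] tilt [ 0.0004 -0.0002] open 0.0499 t 10.0
[-0.1, 0.0, -0.0] [0.08, 0.0, 0.04]
--
```

>>> servo_tool(
  deltas=[
    [[0,0,0],[0.06,0,0.03],4.5],
    [[0,0,0],[0.12,0,0.03],4.5],
    [[0,0,0],[0.12,0,0.03],4.5],
  ],
)

```text
clock: 10.3
tool_pos: [0.5638, 0.0512, 0.024]
orientation: [77.6, 90.0, -8.2]
force: [-2.0, 0.7, 2.4]
opening: 0.0499
```

```bash
python3 -c "
from h import *
js()"
```

```text
jig xyz [-23.93   0.34  24.03] jaw err -0.1 F jig [-1.95  0.86  2.44] mom [0.11 0.7  0.02] tilt [ 0.0008 -0.0001] open 0.0499 t 10.3
```

>>> servo_tool(
  deltas=[
    [[0,0,0],[-0.03,0.3,0],4.5],
    [[0,0,0],[-0.03,0.6,0],4.5],
    [[0,0,0],[-0.03,0.9,0],4.5],
    [[0,0,0],[-0.03,1.1,0],4.5],
    [[0,0,0],[-0.03,1.2,0],4.5],
  ],
)

```text
clock: 10.8
tool_pos: [0.576, 0.052, 0.0242]
orientation: [66.0, 90.0, -19.8]
force: [-0.5, 0.4, -3.0]
opening: 0.0496
```

```bash
python3 -c "
from h import *
js(); go(0,.2,24)"
```

```text
jig xyz [-11.7    0.26  24.19] jaw err -0.1 F jig [-0.42  0.47 -2.97] mom [-0.    0.15  0.04] tilt [ 0.0006 -0.0002] open 0.0496 t 10.8
[-0.1, 0.0, -0.0] [0.02, 1.17, 0.0]
--
```

>>> servo_tool(
  deltas=[
    [[0,0,0],[0.02,0.3,0],4.5],
    [[0,0,0],[0.02,0.6,0],4.5],
    [[0,0,0],[0.02,0.8,0],4.5],
    [[0,0,0],[0.02,1,0],4.5],
    [[0,0,0],[0.02,1,0],4.5],
  ],
)

```text
clock: 11.3
tool_pos: [0.5846, 0.0524, 0.024]
orientation: [-68.1, 89.9, -153.9]
force: [-8.1, -0.4, 5.7]
opening: 0.0499
```

```bash
python3 - <<'E'
from h import *
js(); s=snap("wrist","pics/w6.png"); go(4.5,.2,24)
crop("pics/w6.png",190,0,450,200,3,"pics/c6.png")
E
```

```text
jig xyz [-3.03 -0.05 24.05] jaw err -0.11 F jig [-8.06  0.24  5.66] mom [0.17 2.56 0.15] tilt [-0.002 -0.001] open 0.0499 t 11.3
[-0.1, 0.0, 0.1] [0.01, 0.75, -0.02]
--
```

View pics/c6.png

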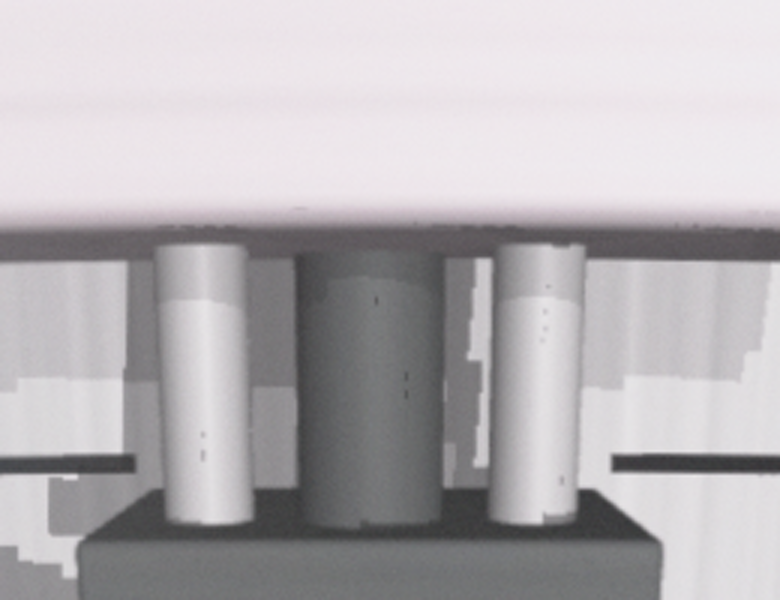

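```bash
cat >> h.py <<'E'
def injig(P):
    J=j(); c,n=np.cos(J[2]),np.sin(J[2]); d=(P[:2]-J[:2])*1e3; return np.round((c*d[0]+n*d[1],-n*d[0]+c*d[1]),2)
E
python3 - <<'E'
from h import *
s=load("pics/w6.png"); c=lambda x,y:((x+.5)/3-.5+190,(y+.5)/3-.5)
print("plate front top",[injig(at(s,*c(x,541),.057)) for x in(80,662)],"lines",[injig(at(s,*c(x,463),.012)) for x in(135,612)])
E
```

```text
plate front top [array([59.49, 29.36]), array([ 59.38, -29.31])] lines [array([62.51, 32.27]), array([ 62.38, -31.93])]
```

```bash
python3 - <<'E'
from h import *
s=load("pics/w5.png")
for v in(101,117): print("w5",v,[injig(at(s,u,v,.057)) for u in(258,385)])
for x in(45,53): print([proj(s,w(j(),x,y,z)).round(1) for y in(30,-30) for z in(57,14)])
s=load("pics/w6.png"); c=lambda x,y:((x+.5)/3-.5+190,(y+.5)/3-.5)
print("w6 rear top",[injig(at(s,*c(x,490),.057)) for x in(150,597)])
for x in(52,54,56,58,60): print(x,[((proj(s,w(j(),x,y,57))-[190,0]+.5)*3-.5).round(0) for y in(30,-30)],((proj(s,w(j(),x+8,30,57))-[190,0]+.5)*3-.5).round(0))
a=cv2.imread("pics/w5.png"); b=cv2.imread("pics/w6.png")
f=lambda i,x0,y0,x1,y1,k:cv2.resize(i[y0:y1,x0:x1],None,fx=k,fy=k,interpolation=cv2.INTER_CUBIC)
cv2.imwrite("pics/c7.png",np.vstack([f(a,230,60,430,130,4),f(b,190,100,450,204,800/260)]))
js()
E
```

```text
w5 101 [array([53.11, 29.13]), array([ 53.24, -29.15])]
w5 117 [array([45.96, 29.38]), array([ 46.08, -29.45])]
[array([256.7, 119.1]), array([267.5, 116.8]), array([386.1, 119.4]), array([374.1, 117. ])]
[array([256.1, 101.3]), array([267.1, 102.1]), array([386.8, 101.6]), array([374.6, 102.3])]
w6 rear top [array([64.55, 21.98]), array([ 64.47, -22.49])]
52 [array([ 79., 614.]), array([664., 613.])] [ 73. 536.]
54 [array([ 78., 594.]), array([666., 593.])] [ 72. 516.]
56 [array([ 76., 575.]), array([667., 574.])] [ 71. 496.]
58 [array([ 75., 556.]), array([668., 555.])] [ 69. 476.]
60 [array([ 73., 536.]), array([669., 535.])] [ 68. 456.]
jig xyz [-2.96 -0.03 24.09] jaw err -0.11 F jig [-7.32  0.85  5.64] mom [0.08 2.5  0.16] tilt [-0.0017 -0.0009] open 0.0498 t 11.35
```

View pics/c7.png

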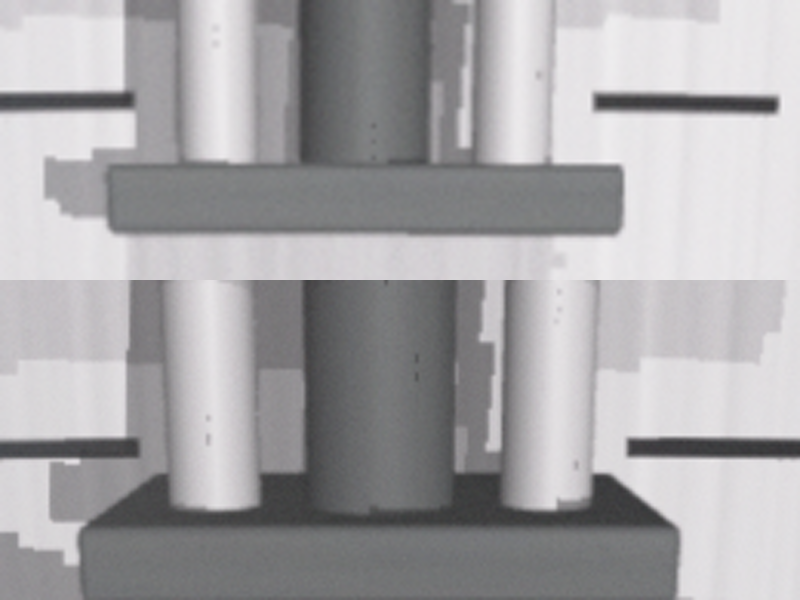

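In the new view the dark strip is the plate's rear face. Its rear top edge, at about row 540 of the crop, puts the plate rear at jig x ≈ 59 and the front at ≈ 51. That is about 6 mm of travel, or 4 N plus friction. About 11 mm more is needed.

>>> servo_tool(
  deltas=[
    [[0,0,0],[-0.02,0.25,0],4.5],
    [[0,0,0],[-0.02,0.5,0],4.5],
    [[0,0,0],[-0.02,0.7,0],4.5],
    [[0,0,0],[-0.02,0.9,0],4.5],
    [[0,0,0],[-0.02,0.9,0],4.5],
  ],
)

```text
clock: 11.85
tool_pos: [0.5899, 0.0522, 0.024]
orientation: [-77.7, 89.5, -163.5]
force: [-15.5, 1.9, 12.2]
opening: 0.0501
```

```bash
cat >> h.py <<'E'
def look(f):
    js(); s=snap("wrist",f); g=cv2.cvtColor(cv2.imread(f),cv2.COLOR_BGR2GRAY).astype(float)
    # rear-top edge of plate: dark rear face -> lighter top, predicted row per front x
    for x in range(50,70,4): print(x,"rear-top row",proj(s,w(j(),x+8,0,57)).round(1),"line row",proj(s,w(j(),62,45,12)).round(1))
    cols=[255,262,372,380]
    for u in(235,240,400,405): print("line",u,g[:220,u][40:200].argmin()+40)
    crop(f,190,40,450,235,3,f.replace("w","c"))
E
python3 -c "
from h import *
look('pics/w8.png')"
```

```text
jig xyz [ 2.21 -0.62 24.03] jaw err -0.13 F jig [-15.35   3.01  12.23] mom [0.59 5.37 0.25] tilt [-0.0085 -0.0025] open 0.0501 t 11.85
50 rear-top row [311.5 202.3] line row [202.7 168.5]
54 rear-top row [311.4 189.4] line row [202.7 168.5]
58 rear-top row [311.3 176.2] line row [202.7 168.5]
62 rear-top row [311.2 162.8] line row [202.7 168.5]
66 rear-top row [311.1 149.1] line row [202.7 168.5]
line 235 179
line 240 170
line 400 178
line 405 166
```

View pics/c8.png

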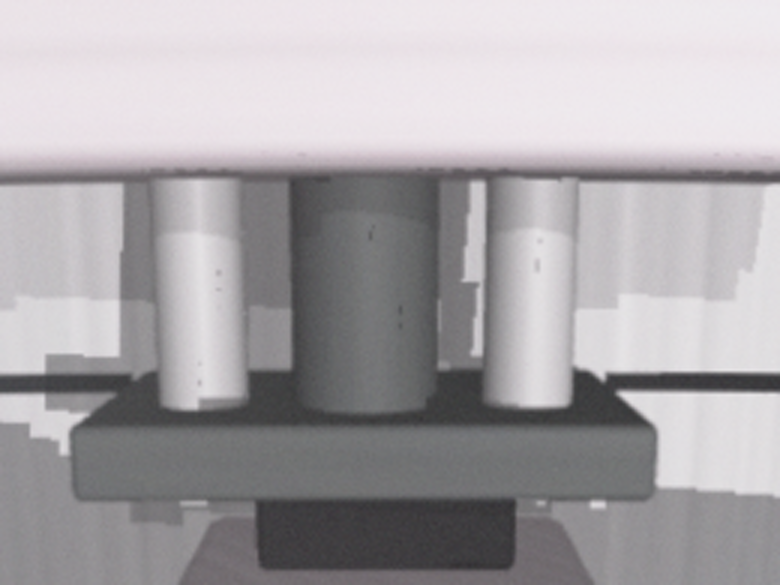

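The dark lines are at crop row 382, the plate's rear-top edge at 427, its front-top edge at 499, and the nose is centred on the plate. That puts the plate front at jig x ≈ 56, about 6 mm short. The tool is also pressing down and tilting 0.5° nose-down, so I'll correct both while advancing.

>>> servo_tool(
  deltas=[
    [[0,0,0.3],[-0.05,0.1,-0.05],4.5],
    [[0,0,0.5],[-0.08,0.3,-0.05],4.5],
    [[0,0,0.6],[-0.08,0.5,-0.05],4.5],
    [[0,0,0.6],[-0.08,0.6,-0.05],4.5],
    [[0,0,0.6],[-0.08,0.6,-0.05],4.5],
  ],
)

```text
clock: 12.4
tool_pos: [0.5915, 0.0522, 0.024]
orientation: [-62.2, 89.6, -148.1]
force: [-15.5, 2.5, 9.2]
opening: 0.0499
```

```bash
python3 -c "
from h import *
js()"
```

```text
jig xyz [ 3.81 -0.72 24.  ] jaw err -0.16 F jig [-15.22   3.65   9.19] mom [0.97 5.52 0.35] tilt [-0.0056 -0.0035] open 0.0499 t 12.4
```

```bash
python3 -c "
from h import *
go(8,.2,24)"
```

```text
[-0.2, 0.2, 0.3] [-0.0, 0.42, -0.09]
--
```

>>> servo_tool(
  deltas=[
    [[-0.1,0.2,0.4],[-0.1,0.15,-0.1],4.5],
    [[-0.2,0.4,0.8],[-0.18,0.3,-0.2],4.5],
    [[-0.2,0.4,0.8],[-0.18,0.45,-0.2],4.5],
    [[-0.2,0.4,0.8],[-0.18,0.6,-0.2],4.5],
    [[-0.2,0.4,0.8],[-0.18,0.6,-0.2],4.5],
  ],
)

```text
clock: 12.9
tool_pos: [0.5931, 0.0529, 0.0241]
orientation: [-165.8, 89.9, 108.5]
force: [-10.6, -3.7, 0.1]
opening: 0.0501
```

```bash
python3 -c "
from h import *
js();go(8,.2,24)"
```

```text
jig xyz [ 5.4  -0.19 24.11] jaw err -0.05 F jig [-10.8   -2.91   0.07] mom [-1.    3.98 -0.1 ] tilt [-0.0006  0.0019] open 0.0501 t 12.9
[-0.1, -0.1, 0.0] [0.01, 0.26, -0.04]
--
```

>>> servo_tool(
  deltas=[
    [[0,0,0.6],[-0.14,0.25,-0.06],4.5],
    [[0,0,0.6],[-0.14,0.4,-0.06],4.5],
    [[0,0,0.6],[-0.14,0.55,-0.06],4.5],
    [[0,0,0.6],[-0.14,0.55,-0.06],4.5],
    [[0,0,0.6],[-0.14,0.55,-0.06],4.5],
  ],
)

```text
clock: 13.4
tool_pos: [0.5942, 0.0528, 0.0241]
orientation: [107.4, 89.9, 21.5]
force: [-11.3, 2.0, 3.0]
opening: 0.0497
```

```bash
python3 -c "
from h import *
look('pics/w9.png')"
```

```text
jig xyz [ 6.58 -0.3  24.07] jaw err -0.11 F jig [-11.14   2.82   2.96] mom [0.35 4.49 0.17] tilt [0.0019 0.0008] open 0.0497 t 13.4
50 rear-top row [312.6 214.7] line row [205.  179.1]
54 rear-top row [312.5 202. ] line row [205.  179.1]
58 rear-top row [312.4 189.1] line row [205.  179.1]
62 rear-top row [312.4 175.9] line row [205.  179.1]
66 rear-top row [312.3 162.6] line row [205.  179.1]
line 235 173
line 240 175
line 400 177
line 405 177
```

View pics/c9.png

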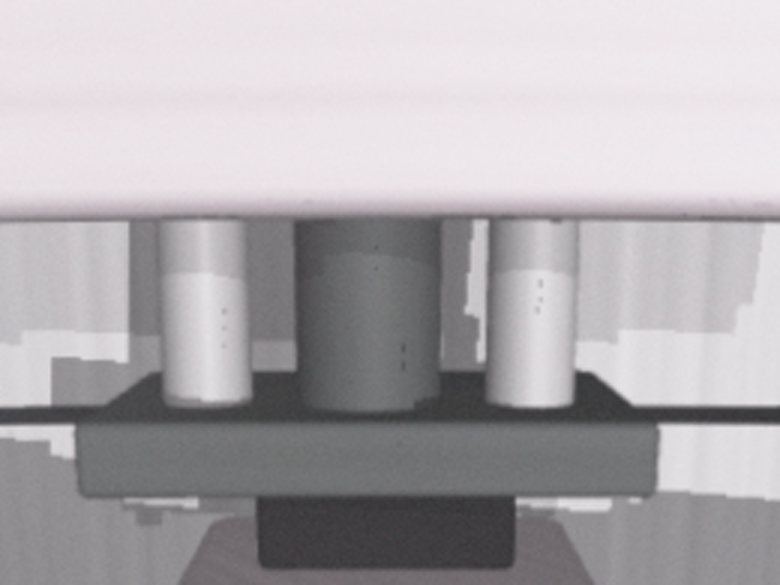

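```bash
python3 - <<'E'
from h import *
for f,pl,no,nr,pr in(("w8",(73,656),(258,516),566,430),("w9",(76,658),(258,515),566,425)):
    s=load(f"pics/{f}.png"); c=lambda x,y:((x+.5)/3-.5+190,(y+.5)/3-.5+40)
    print(f,"plate rear",[injig(at(s,*c(x,pr),.057)) for x in pl],"nose root",[injig(at(s,*c(x,nr),.042)) for x in no],"case top back corners",[injig(at(s,*c(x,583),.052)) for x in(178,594)])
    for v,x in((382,132),(382,605)) if f=="w8" else (): print("line",injig(at(s,*c(x,v),.012)))
E
```

```text
w8 plate rear [array([64.11, 29.42]), array([ 63.95, -29.25])] nose root [array([45.32, 12.79]), array([ 45.25, -17.18])] case top back corners [array([46.39, 20.49]), array([ 46.28, -24.63])]
line [62.47 32.23]
line [ 62.3 -31.8]
w9 plate rear [array([68.5 , 29.57]), array([ 68.4 , -29.27])] nose root [array([49.35, 13.18]), array([ 49.32, -16.79])] case top back corners [array([50.3, 20.9]), array([ 50.24, -24.41])]
```

The front face is at ≈ 60.3 mm. The nose centre is about 1.8 mm to -y of the stop and line centre, which agrees with the original top-camera jig fit. I'll shift +y while completing the push.

>>> servo_tool(
  deltas=[
    [[0,0,0.4],[-0.14,0.4,-0.12],4.5],
    [[0,0,0.4],[-0.14,0.5,-0.24],4.5],
    [[0,0,0.4],[-0.14,0.5,-0.3],4.5],
    [[0,0,0.4],[-0.14,0.5,-0.3],4.5],
    [[0,0,0.4],[-0.14,0.5,-0.3],4.5],
  ],
)

```text
clock: 13.95
tool_pos: [0.5943, 0.0534, 0.0241]
orientation: [-7.0, 89.9, -92.9]
force: [-10.8, -6.7, 4.4]
opening: 0.0496
```

```bash
python3 -c "
from h import *
js();go(8.3,1.4,24)"
```

```text
jig xyz [ 6.72  0.27 24.05] jaw err -0.21 F jig [-11.29  -5.88   4.39] mom [-2.63  3.98 -0.12] tilt [-0.0001 -0.0024] open 0.0496 t 13.95
[-0.2, 0.1, 0.0] [0.0, 0.16, -0.11]
--
```

Friction against the stop resists the sideways slide. I'll back off the stop, realign, and push again.

>>> servo_tool(
  deltas=[
    [[0,0,0],[-0.02,-0.5,0],4.5],
    [[0,0,0],[-0.04,-1,0],4.5],
    [[-0.2,0.1,0],[-0.05,-1.5,-0.1],4.5],
    [[-0.2,0.1,0],[-0.05,-1.9,-0.13],4.5],
    [[-0.2,0.1,0],[-0.05,-1.9,-0.13],4.5],
  ],
)

```text
clock: 14.45
tool_pos: [0.5754, 0.0537, 0.0247]
orientation: [58.2, 90.0, -27.5]
force: [0.1, 0.4, -3.4]
opening: 0.0498
```

```bash
python3 -c "
from h import *
js();go(-11,1.5,24.2)"
```

```text
jig xyz [-12.18   1.98  24.7 ] jaw err 0.02 F jig [ 0.09  0.36 -3.4 ] mom [-0.04  0.    0.01] tilt [ 0.0006 -0.0003] open 0.0498 t 14.45
[0.0, 0.0, -0.0] [0.05, 0.12, 0.05]
--
```

>>> servo_tool(
  deltas=[
    [[0,0,0],[0.03,0.35,0],4.5],
    [[0,0,0.1],[0.03,0.7,0],4.5],
    [[0,0,0.2],[0.02,1.05,-0.01],4.5],
    [[0,0,0.3],[-0.02,1.4,-0.03],4.5],
    [[0,0,0.3],[-0.04,1.6,-0.04],4.5],
  ],
)

```text
clock: 14.95
tool_pos: [0.5895, 0.0548, 0.0242]
orientation: [57.3, 89.9, -28.4]
force: [-8.3, 1.9, -0.8]
opening: 0.05
```

```bash
python3 -c "
from h import *
js();go(8.3,1.5,24.)"
```

```text
jig xyz [ 1.96  2.04 24.23] jaw err -0.02 F jig [-8.15  2.52 -0.75] mom [0.52 2.91 0.15] tilt [ 0.0017 -0.0009] open 0.05 t 14.95
[-0.0, 0.1, -0.1] [0.02, 0.63, 0.05]
--
```

>>> servo_tool(
  deltas=[
    [[0,0,0.3],[-0.1,0.4,0],4.5],
    [[0,0,0.4],[-0.12,0.6,0.02],4.5],
    [[0,0,0.5],[-0.14,0.8,0.02],4.5],
    [[0,0,0.5],[-0.15,1,0.02],4.5],
    [[0,0,0.5],[-0.15,1,0.02],4.5],
  ],
)

```text
clock: 15.45
tool_pos: [0.5958, 0.0549, 0.0242]
orientation: [60.1, 89.8, -25.7]
force: [-12.2, 3.6, -0.9]
opening: 0.0501
```

```bash
python3 -c "
from h import *
js();go(8.3,1.5,24.)"
```

```text
jig xyz [ 8.26  1.66 24.19] jaw err -0.07 F jig [-11.92   4.48  -0.92] mom [1.54 4.36 0.29] tilt [ 0.0032 -0.0015] open 0.0501 t 15.45
[-0.1, 0.1, -0.2] [0.02, 0.0, 0.02]
--
```

```bash
python3 -c "
from h import *
look('pics/w10.png')
for i in range(10): ctrl.snapshot('wrist')
js()"
```

```text
jig xyz [ 8.26  1.66 24.19] jaw err -0.07 F jig [-11.92   4.48  -0.92] mom [1.54 4.36 0.29] tilt [ 0.0032 -0.0015] open 0.0501 t 15.45
50 rear-top row [319.3 219.6] line row [210.  182.9]
54 rear-top row [319.3 207. ] line row [210.  182.9]
58 rear-top row [319.3 194.2] line row [210.  182.9]
62 rear-top row [319.3 181.1] line row [210.  182.9]
66 rear-top row [319.3 167.9] line row [210.  182.9]
line 235 176
line 240 176
line 400 172
line 405 177
jig xyz [ 8.26  1.67 24.17] jaw err -0.06 F jig [-10.35   5.9   -0.55] mom [1.48 4.34 0.23] tilt [ 0.0034 -0.0015] open 0.0498 t 16.0
```

View pics/c10.png

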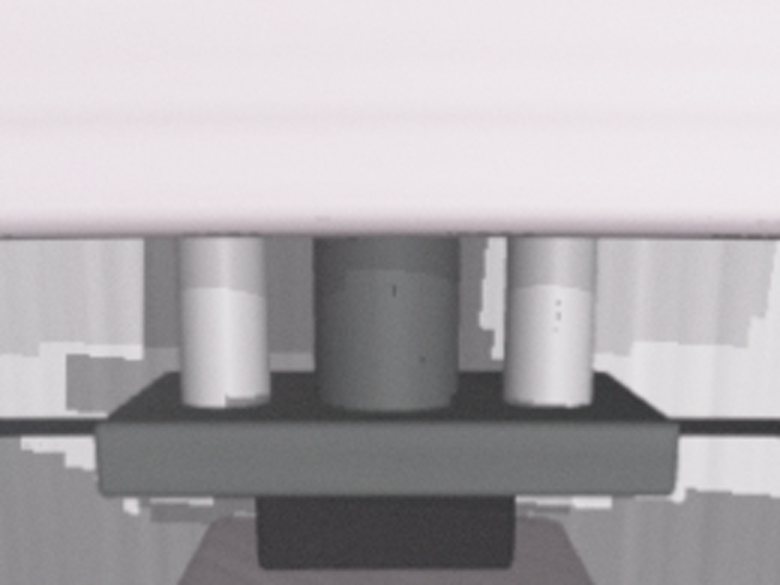

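The plate's edges are at 97 and 678 (centre 387) and the nose is centred at 386, so the module is centred. The plate front works out to 61.9 mm against the line at 62, and the pose stayed steady over 0.5 s. Handing in.

```bash
python3 -c "
from h import *
js(); print(ctrl.close_job())"
```

```text
jig xyz [ 8.26  1.67 24.17] jaw err -0.06 F jig [-10.35   5.9   -0.55] mom [1.48 4.34 0.23] tilt [ 0.0034 -0.0015] open 0.0498 t 16.0
the job is handed in; nothing more can be done
None
```

The job is handed in at 16.0 s. The collar was locked first, then the module was set on the bed and pushed against the stop. The arm is still gripping it and holding the push.

- **Collar:** I turned it by its knob to about 1.30 rad. The wrist picture after release showed the arm covering the locked mark. I didn't photograph it again at the end.
- **Module:** It is flat on the bed (tool tilt about 0.2°) and square to the jig (within about 0.1°). It is centred to about 0.2 mm by the last picture.
- **Push:** The last picture puts the stop's front at about 61.9 mm, against the lines at 62 mm. The wrist force along the push read 11.9 N, then 10.4 N half a second later, with the pose unchanged.

Some checks did not agree cleanly:
- **Off-centre first push:** The first push was about 1.8 mm off-centre because I had trusted a wrong jig correction from one wrist picture. I backed off the stop, realigned and pushed again.
- **Friction on the first push:** The tool was pressing down on the bed, so the wrist read up to 15.5 N along the push.
- **Sideways force left at the end:** About 5–6 N of sideways force remains on the wrist, probably friction at the stop.
- **Pictures:** I viewed 13 pictures, three over the budget of 10.

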